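# Clamp a flow cell in the check stand and lower the probe

## Task

Get the flow cell ready for its check: slide it along its guide rails until it is fully home against the end stop, then swing the toggle clamp arm over so that its pad holds the cell down. Last, lower the small lift lever on the side of the head slowly and gently, all the way down, so that the probe foot rests on the cell. Let go of everything and leave the other things on the bench as they are.

Things in the scene. Friction and masses are not known exactly. Their poses are not given: they have to be found in the camera images.
- stand: Check stand fixed to the bench: black base plate 260 (x) x 220 x 12 mm. Origin under its centre, on the bench; x runs along the rails to the end stop, y left, z up. In this frame (mm): two steel rails, x -105 to 50, 14 high above the plate, inner faces at y -34 and 34, open at the -x end; end stop, near face at x 50, 18 high. Clamp on the +y side, lift lever on the head's -y side.
- home (a point): Point on the plate's top (12 mm above the bench), midway between the rails at x = 0, y = 0 of the stand, where the centre of the flow cell's underside lies when fully home; axes as the stand's.
- head (a point): Centre of the top of the white head (85 along x, 44 along y, 55 mm high; top 150 mm above the bench) on a column behind the end stop, at stand x = 60.5, y = 0 mm. It overhangs the far end of the cell's place from x = 18 mm on, its underside 95 mm above the bench.
- flow_cell: Loose aluminium block, 100 (x) x 64 (y) x 22 mm high, 0.35 kg, with two grey ports (11 mm wide, 11 mm high) on top at x = -36, y = -12 and 12 mm. Origin under its centre; axes along the stand's. Starts between the rails (2 mm play each side), 25 to 45 mm short of home on the -x side; slides when pushed on its -x end face (3 to 10 N, may drag on a rail). A lowered foot or clamp blocks it.
- clamp_arm (a joint): Toggle clamp arm's angle (rad) about the stand's +x: 0 open, leaning 19 degrees outward (+y) past upright; upright at 0.33; 1.90 horizontal, reaching to -y, pad on the cell (limit 1.94). Sprung over centre: below 0.8 it springs open, beyond 0.8 it springs shut by itself and stays, pressing about 3 N. Pushing the upper arm to -y takes about 5 N.
- clamp_pivot (a point): Pivot of the clamp arm: stand x = -5, y = 60, z = 55 mm, axis along the stand's x. It sits between two steel cheeks, x -20 to 10, y 50 to 74, up to z = 64 mm. The arm is a steel bar 77 mm long from pivot to end, 16 mm wide (along x), 10 mm thick.
- clamp_tip (a point): Middle of the free end of the clamp arm, 77 mm from its pivot.
- clamp_pad: The clamp's rubber pad, 16 mm diameter, 50 mm along the arm from the pivot, on the side that comes down on the cell, its face 21 mm from the arm's centre line; it gives 1 or 2 mm. Origin at the centre of its face.
- lift_lever (a joint): Angle of the small lift lever (rad) about the stand's +x: 0 raised (40 degrees above horizontal, reaching to -y, foot up), 1.0 fully lowered at its end stop (17 degrees below horizontal). Starts between 0 and 0.2, stays where it is left, needs about 2 N down at its knob. Gently means under 2 rad/s (0.13 m/s at the knob).
- lever_pivot (a point): Pivot of the lift lever on the head's -y side: stand x = 55, y = -30, z = 125 mm, axis along the stand's x.
- lever_tip (a point): Centre of the black ball knob (16 mm diameter) at the end of the lift lever, 65 mm from the pivot.
- foot: Sprung probe foot under the head: rubber disc, 18 mm diameter, origin under its centre, at stand x = 32, y = 0. It is 43 mm above the bench with the lever at 0 and descends 14 mm per rad; it meets the top of a cell that is home (34 mm above the bench) at about 0.65 rad, then gives on its spring (about 1.7 N at the end).
- jar_a: Bystander: clear jar, 68 mm diameter, black lid, 117 mm high without its short white stubs; origin under its centre.
- jar_b: Bystander: a second jar like jar_a.
- jar_c: Bystander: a larger jar, 72 mm diameter, 132 mm high.
- valve_a: Bystander: small grey plastic valve, 55 mm long, 30 mm high, lying on the stand's base plate near its -x, +y corner.
- valve_b: Bystander: a second grey valve, on the bench beside the stand.
- cover_plate: Bystander: spare aluminium cover plate, 100 x 64 x 8 mm, on the bench.
- driver: Bystander: screwdriver lying on the bench.
- beaker: Bystander: white plastic beaker, 60 mm diameter, 70 mm high.

How it is judged:
On the way, in this order (a step that is already met when the one before it is completed fails the run):
1. the flow cell is fully home against the end stop, with the clamp still open and the lever still raised (x of flow_cell in the frame of home above -0.004 m and z of flow_cell in the frame of home between -0.004 and 0.004 m and y of flow_cell in the frame of home between -0.006 and 0.006 m and value of joint clamp_arm below 0.8 rad and value of joint lift_lever below 0.4 rad), for 0.2 s.
2. the clamp has been swung over and its pad presses on the cell, the lever still raised (x of flow_cell in the frame of home above -0.004 m and z of flow_cell in the frame of home between -0.004 and 0.004 m and y of flow_cell in the frame of home between -0.006 and 0.006 m and value of joint clamp_arm above 1.8 rad and contact force between clamp_pad and flow_cell above 0.8 N and value of joint lift_lever below 0.4 rad), for 0.2 s.
3. the lift lever is fully lowered and the probe foot rests on the clamped cell (x of flow_cell in the frame of home above -0.004 m and z of flow_cell in the frame of home between -0.004 and 0.004 m and y of flow_cell in the frame of home between -0.006 and 0.006 m and value of joint clamp_arm above 1.8 rad and contact force between clamp_pad and flow_cell above 0.8 N and value of joint lift_lever above 0.92 rad and contact force between foot and flow_cell above 0.3 N), for 0.2 s.
At the end, for the whole second after the job is handed in: The flow cell lies flat between the rails within 4 mm of the end stop and at rest, the clamp is over (beyond 1.8 rad) with its pad pressing on the cell, and the lift lever is fully lowered (beyond 0.92 rad) with the probe foot resting on the cell (all of step 3 and linear speed of flow_cell below 0.02 m/s); the robot touches nothing.
It fails at once if the lift lever is not moved gently (faster than 2 rad/s) (velocity of joint lift_lever above 2 rad/s or velocity of joint lift_lever below -2 rad/s).
It fails at once if a bystander is moved by more than 30 mm (distance of any of jar_a, jar_b, jar_c, valve_a, valve_b, cover_plate, driver, beaker from where it was at the start of the episode above 0.03 m).
It also fails if it takes over 59 s, if anything falls off the work surface, if the arm or the gripper's body presses on something with over 40 N, if the wrist force passes 120 N, or if a joint passes its speed limit or range.

## Robot

A 6-joint arm with a two-finger parallel gripper is mounted at the origin on the work surface. World frame = base frame: x ahead of the robot, y to its left, z up, the work surface at z = 0. Lengths are in m, angles in rad, forces in N, time in s.
With the tool pointing down it reaches from about 0.275 to 0.725 m from the base axis. Payload 15.9 kg.
Tool frame: the origin (TCP) lies on the centre line of the jaws, within the pads' length; the fingertips stand 22 mm ahead of it and the grasp point (between the pads) lies 3 mm ahead of it; z points along the fingers, y is the line along which they close (so a half turn about z gives the same grasp; the last joint's range is limited). The gripper opens to 85 mm and grips with 20 to 120 N. Pads are 22 mm wide; open, the fingers measure 114 mm over their backs; the gripper's body (76 mm by 85 mm) begins 54 mm behind the grasp point. The pads swing forward as they close: fully open they stand 13 mm farther back than shut.
Start: joints at [-1.276, 0.213, -0.034, 1.323, 0, 1.571], TCP at [0.145, -0.478, 0.253] pointing down, gripper open.
Joint ranges: [-2.98, 2.98], [-0.74, 1.72], [-1.14, 1.35], [-2.1, 2.04], [-1.57, 1.44], [-3.14, 3.14]. Speed limits (rad/s): [1.89, 1.89, 2.39, 2.57, 3.14, 3.14].

## Interface

Orientations are given as [roll, pitch, yaw] about the fixed x, y, z axes, in that order (R = Rz(yaw) Ry(pitch) Rx(roll)).
In Python, from station import ctrl gives the robot as it stands.
- The arm moves only by the tool play_rows, never from a script. Its argument "targets" is a list of rows, each a list of 5 numbers: the shift along the tool's x, y, z scaled (see below), then the turn about the tool's z scaled (see below), then the finger opening in mm, from 0 to 85.4. A call has 1 to 20 rows; each row is the pose to reach, as a shift and turn from the pose commanded when the call began, along the tool's axes at that moment; what a row does not reach only later rows make up. The controller multiplies each number of a shift by 0.2 m and each number of a turn by 90 degrees. A row lasts 1/12 s, in which the tool goes at most 41.7 mm and 7.16 degrees, less where a joint would pass 70% of its speed; a pose out of reach is approached as far as the arm can. A call with a number of a shift or a turn outside -1 to 1 is refused whole. A call with a gripper value outside its range is refused whole. The fingers move at their own pace and stop on an object; "grip_force" is the grip in N (left out, the last holds). Time passes only in rows, so rows that repeat a pose let the fingers close. It gives the time, the measured TCP pose, the force, the opening and the grip force at its end, in the units of the state.
- ctrl.sense(): the state, without advancing time (a new reading comes with each control period).
- ctrl.camera(name): name is "scene" or "top" or "wrist"; returns a dict with "frame" (480x640x3 uint8, blue, green, red), "vertical_fov" (degrees; the focal length in pixels is half the picture's height over the tangent of half this angle, whatever the lens; pixels are square), "cx", "cy" (the principal point, pixels), "k1" (the pictures are not rectified: a ray, as slopes to the right and down, at radius r is drawn at 1 + k1 r^2 times it, then the intrinsics apply), "extrinsics" (4x4, takes a point from camera to world coordinates). Camera axes: x right, y down, z forward; pixel columns grow to the right and rows downward; lengths in m; the calibration is good to about 2 mm. A picture is of the moment at which its call begins. There is no depth.
- ctrl.finish_job(): hands the job in; it is judged then, once.
The state is a dict: "t": time; "joints": joint angles; "qvel": joint speeds; "joint_torque": joint torques, N m; "tcp_pos": TCP position; "eef_rot": TCP orientation; "ft_force": force on the tool from outside, world axes, zero at the start; "wrist_torque": the same for the moment, N m; "grip_width": opening from 0.0 (shut) to 1.0 (fully open); "finger_force": force on a finger pad.
Only numpy, scipy, OpenCV 4.12 (cv2) and the standard library are available. Lean on these libraries where they do the work, as an engineer would, in place of code of your own. Each camera call takes 0.05 s, during which the arm holds its last target. There are 200 camera calls.

## Working session

There is one attempt and no reset: what is moved stays moved. The work goes in short steps, Python scripts to look and compute and a tool call to move; the robot and the scene stay as the last step left them, time stands still between calls to the robot, and variables do not carry over. Pictures are saved under pics/ and viewed, at most 10 in all, crops included, and the job is handed in when it is done.

Besides the shell and the picture viewer there is one more tool, called after "Call:" in YAML: its name, and indented under it one key for each argument. play_rows: Moves the arm, as the interface text tells. Shifts and turns lie within -1 to 1; 1 stands for 0.2 m of shift or 90 degrees of turn. Its arguments: {"type":"object","properties":{"targets":{"type":"array","items":{"type":"array","items":{"type":"number"}}},"grip_force":{"type":"number"}},"required":["targets"]}

```bash
mkdir -p pics; cat > h.py <<'E'
import numpy as np,cv2,json
from station import ctrl
def snap(n,tag):
    c=ctrl.camera(n); cv2.imwrite(f'pics/{tag}.png',c['frame'])
    np.savez(f'pics/{tag}.npz',**{k:np.array(v) for k,v in c.items()}); return c
def K(c):
    f=240/np.tan(np.radians(float(c['vertical_fov']))/2); return f
def ray(c,u,v):
    f=K(c); d=np.array([(u-c['cx'])/f,(v-c['cy'])/f]); s=d.copy()
    for _ in range(30): s=d/(1+c['k1']*(s@s))
    E=np.array(c['extrinsics']); return E[:3,3],E[:3,:3]@np.array([s[0],s[1],1])
def onz(c,u,v,z):
    o,d=ray(c,u,v); return o+d*(z-o[2])/d[2]
def proj(c,P):
    E=np.array(c['extrinsics']); p=(np.atleast_2d(P)-E[:3,3])@E[:3,:3]; s=p[:,:2]/p[:,2:]
    s=s*(1+c['k1']*(s**2).sum(1,keepdims=True)); return s*K(c)+[c['cx'],c['cy']]
def load(t): return dict(np.load(f'pics/{t}.npz'))
E
python3 - <<'E'
from h import *
for n in('scene','top'):
    c=snap(n,n+'0'); print(n,c['vertical_fov'],c['cx'],c['cy'],c['k1'],np.round(c['extrinsics'],3).tolist())
print(ctrl.sense())
E
```

```text
scene 56.4349956234837 321.30351352812426 242.31290705759724 -0.09895377377020774 [[0.513, 0.507, -0.693, 1.193], [0.858, -0.302, 0.414, -0.414], [0.001, -0.807, -0.591, 0.704], [0.0, 0.0, 0.0, 1.0]]
top 48.950042753240425 326.9246600305607 230.68511779602656 0.0034662197304079073 [[0.008, -0.996, 0.091, 0.401], [-1.0, -0.009, -0.011, 0.01], [0.012, -0.091, -0.996, 1.488], [0.0, 0.0, 0.0, 1.0]]
{'t': 0.1, 'joints': array([-1.27602649e+00,  2.13325364e-01, -3.49609008e-02,  1.32349240e+00,
        8.36754578e-06,  1.57079251e+00]), 'qvel': array([ 1.96095315e-03, -9.11608925e-04,  1.85680967e-03, -7.12118927e-05,
       -4.41174248e-05,  3.68793335e-04]), 'joint_torque': array([-1.20732617e-03, -6.87250113e+01,  4.87806237e+01,  1.22623690e-02,
        6.45154032e-06,  2.47446889e-05]), 'tcp_pos': array([ 0.14518425, -0.47817719,  0.2528705 ]), 'eef_rot': array([-3.14061031e+00, -8.37129444e-06,  2.94773645e-01]), 'ft_force': array([-0.06277179, -0.15004316,  0.74338735]), 'wrist_torque': array([-0.00987336, -0.02548562,  0.02985862]), 'finger_force': 0.0, 'grip_width': 1.001413340450815}
```

View pics/top0.png

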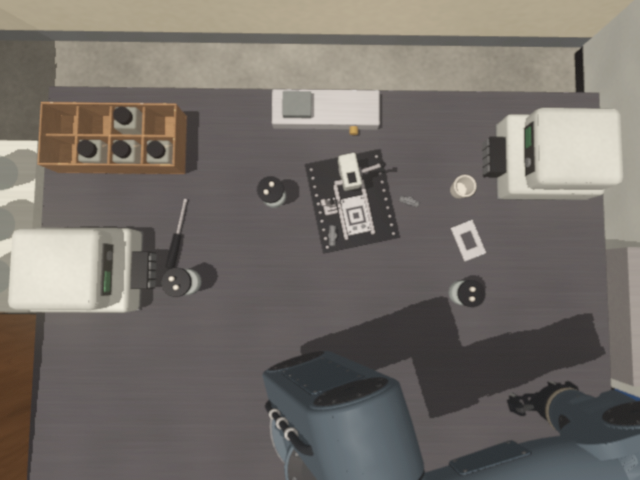

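View pics/scene0.png

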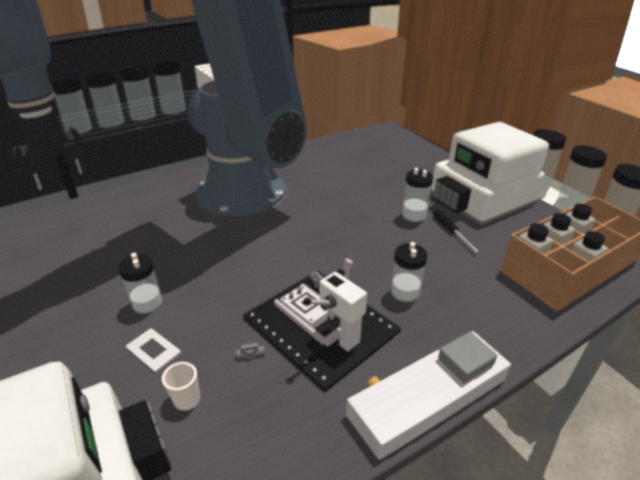

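The top view shows the stand plate's corners at about (306,163), (382,150), (399,237) and (323,252). The head is at (349,170), the cell at (356,214), the clamp at (330,205) and the lever knob at (391,168). The scene view agrees: the clamp is open and the lever raised.

```bash
cat > fit.py <<'E'
from h import *
import sys
t=load('top0');s=load('scene0')
def T(p,P):
    c,si=np.cos(p[2]),np.sin(p[2]); P=np.atleast_2d(np.array(P,float))/1000
    return np.c_[p[0]+c*P[:,0]-si*P[:,1],p[1]+si*P[:,0]+c*P[:,1],P[:,2]]
C=[(130,110,12),(130,-110,12),(-130,-110,12),(-130,110,12)]
E
python3 - <<'E'
from fit import *
from scipy.optimize import least_squares
m=[(306,163),(382,150),(399,237),(323,252)]
for u,v in m: print(onz(t,u,v,.012).round(4))
r=least_squares(lambda p:(proj(t,T(p,C))-m).ravel(),[.55,0,0]); print(r.x,r.fun.round(1))
p=r.x
H=[(18,22,150),(103,22,150),(103,-22,150),(18,-22,150)]
R=[(-105,34,26),(50,34,26),(50,-34,26),(-105,-34,26)]
a=.33-0
tip=(-5,60+77*np.sin(.33),55+77*np.cos(.33)); kn=(55,-30-65*np.cos(.698),125+65*np.sin(.698))
for n,c,(x0,y0,w,h),f in(('t',t,(290,130,130,135),5),('s',s,(235,245,180,140),4)):
    im=cv2.resize(c['frame'][y0:y0+h,x0:x0+w],None,fx=f,fy=f,interpolation=cv2.INTER_CUBIC)
    for L,col in((C,(0,255,255)),(H,(0,0,255)),(R,(0,255,0))):
        q=((proj(c,T(p,L))-[x0,y0]+.5)*f).astype(int); cv2.polylines(im,[q.reshape(-1,1,2)],True,col,1)
    for P in(tip,kn):
        q=((proj(c,T(p,P))[0]-[x0,y0]+.5)*f).astype(int); cv2.circle(im,tuple(map(int,q)),6,(255,0,255),1)
    cv2.imwrite(f'pics/ov_{n}.png',im)
a,b=cv2.imread('pics/ov_t.png'),cv2.imread('pics/ov_s.png')
E
```

```text
[0.7281 0.0545 0.012 ]
[ 0.768  -0.1619  0.012 ]
[ 0.5193 -0.2094  0.012 ]
[0.4753 0.0041 0.012 ]
[ 0.62273113 -0.07816199  0.19279093] [-0.1 -0.4 -0.2 -1.2  0.6  1.1 -0.3  0.4]
```

View pics/ov_t.png

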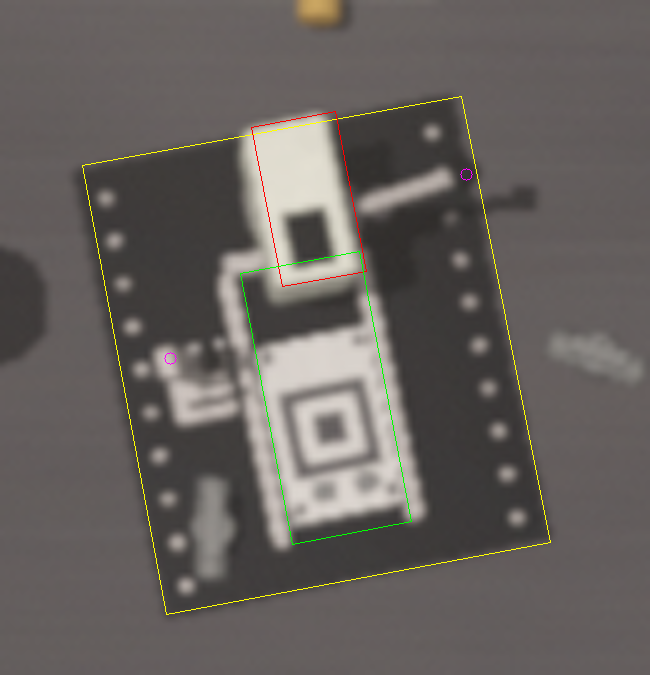

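View pics/ov_s.png

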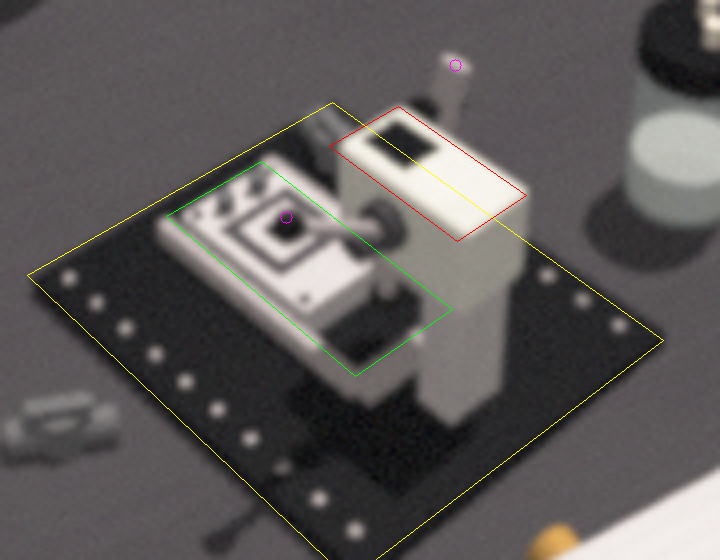

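The overlays fit to about 1–2 px: the red head outline and magenta clamp tip match, and the knob sits slightly below its 0-rad position. Next I'll work out the approach and refine it with the wrist camera.

```bash
cat >> fit.py <<'E'
def inv(p,W):
    W=np.atleast_2d(W); c,si=np.cos(p[2]),np.sin(p[2]); d=W[:,:2]-p[:2]
    return np.c_[c*d[:,0]+si*d[:,1],-si*d[:,0]+c*d[:,1],W[:,2]]*1000
def shift(target,S=None):
    S=S or ctrl.sense(); from scipy.spatial.transform import Rotation as Ro
    R=Ro.from_euler('xyz',S['eef_rot']).as_matrix(); return R.T@(np.array(target)-S['tcp_pos'])/.2
E
python3 - <<'E'
from fit import *
p=[.6227,-.0782,.1928]
print('cell end',inv(p,onz(t,359.8,232.6,.034)).round(1))
for n,(u,v,z) in dict(jar1=(270,188,.117),jarr=(468,292,.117),valve=(332,236,.03)).items(): print(n,onz(t,u,v,z).round(3),inv(p,onz(t,u,v,z)).round(0))
w=T(p,(-130,0,222))[0]; print(w,shift(w),ctrl.sense()['eef_rot'])
E
```

```text
cell end [[-95.8  -0.8  34. ]]
jar1 [0.637 0.145 0.117] [[ 57. 216. 117.]]
jarr [ 0.369 -0.372  0.117] [[-305. -240.  117.]]
valve [ 0.519 -0.02   0.03 ] [[-91.  77.  30.]]
[ 0.49510869 -0.10310901  0.222     ] [ 2.21898627 -1.28599533  0.15563443] [-3.14061031e+00 -8.37129444e-06  2.94773645e-01]
```

Call:
play_rows:
  targets:
    - [0.2,-0.1,0,0,0]
    - [0.4,-0.2,0,0,0]
    - [0.6,-0.3,0,0,0]
    - [0.8,-0.45,0,0,0]
    - [1,-0.6,0,0,0]
    - [1,-0.6,0,0,0]
    - [1,-0.6,0,0,0]

```text
t: 0.68
tcp_pos: [0.3037, -0.3022, 0.2533]
eef_rot: [-3.141, -0.001, 0.299]
ft_force: [0.3, -0.7, -0.0]
grip_width: 0.006
finger_force: 0.0
```

Call:
play_rows:
  targets:
    - [0.2,-0.1,0,0,0]
    - [0.4,-0.2,0,0,0]
    - [0.6,-0.3,0,0,0]
    - [0.8,-0.45,0,0,0]
    - [1,-0.6,0,0.065,0]
    - [1,-0.6,0,0.065,0]
    - [1,-0.6,0,0.065,0]

```text
t: 1.27
tcp_pos: [0.4604, -0.1294, 0.2527]
eef_rot: [-3.141, 0.0, 0.196]
ft_force: [-0.0, 0.8, -0.3]
grip_width: 0.001
finger_force: 0.0
```

```bash
python3 - <<'E'
from fit import *
p=[.6227,-.0782,.1928]
c=snap('wrist','w1'); S=ctrl.sense(); print(S['t'],S['tcp_pos'],S['eef_rot'],S['ft_force'],S['grip_width'],inv(p,S['tcp_pos']),shift(T(p,(-130,0,222))[0]))
E
```

```text
1.3167 [ 0.45917061 -0.13103194  0.25276465] [-3.14112916e+00  7.80406457e-04  1.96145615e-01] [-0.55241903 -0.70003894 -0.17101335] 0.0040847954321481545 [[-170.62245879  -20.51954701  252.76464886]] [ 0.20357439 -0.10184639  0.15371164]
```

View pics/w1.png

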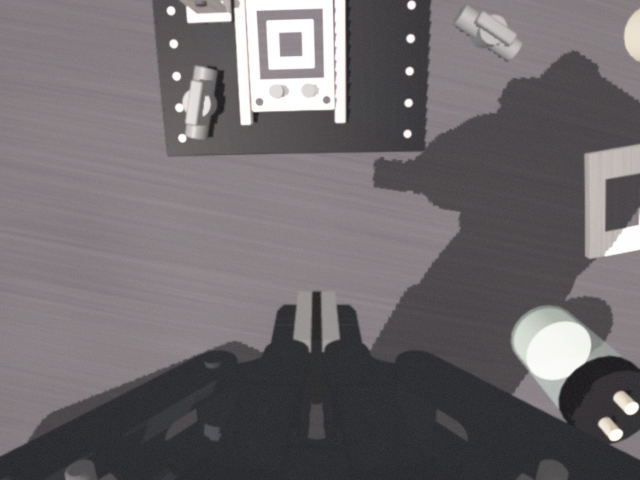

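The wrist view shows the plate's -x corners at (167,156) and (425,150). The left rail end is around (247,124), the right around (341,122), and the cell's end edge runs from (250,112) to (334,109).

```bash
python3 - <<'E'
from fit import *
p=[.6227,-.0782,.1928]
c=load('w1')
for n,u,v,z in(('cL',167,156,12),('cR',425,150,12),('railL',255,123,26),('railR',335,121,26),('cellL',250,112,34),('cellR',334,109,34),('plate at v=0 L',153,0,12),('R',431,0,12)):
    print(n,inv(p,onz(c,u,v,z/1000)).round(1))
# rail top height by two views: triangulate port centre in top & wrist
def tri(a,b):
    (o1,d1),(o2,d2)=a,b; s=np.linalg.lstsq(np.c_[d1,-d2],o2-o1,rcond=None)[0]; return (o1+d1*s[0]+o2+d2*s[1])/2
for (u,v),(a,b) in(((309,90),(290+369/5,130+482/5)),((277,92),(290+326/5,130+491/5))): print('port',inv(p,tri(ray(c,u,v),ray(t,a,b))).round(1))
E
```

```text
cL [[-132.6  108.8   12. ]]
cR [[-127.2 -111.9   12. ]]
railL [[-105.1   29.9   26. ]]
railR [[-103.5  -34.3   26. ]]
cellL [[-96.5  32.4  34. ]]
cellR [[-94.2 -33.   34. ]]
plate at v=0 L [[ -9.2 110.3  12. ]]
R [[  -9.6 -109.3   12. ]]
port [[-81.1 -13.9  42.9]]
port [[-82.1  10.2  43.2]]
```

```bash
cat >> fit.py <<'E'
p=[.6227,-.0782,.207]
def st():
    S=ctrl.sense(); print('t',round(S['t'],2),'stand',inv(p,S['tcp_pos']).round(1),'yaw',S['eef_rot'].round(4),'F',S['ft_force'].round(1)); return S
def go(*P): print('shift to',P,shift(T(p,P)[0]).round(4))
E
python3 -c "
from fit import *
st();go(-125,0,100);go(-125,0,50)"
```

```text
t 1.32 stand [[-170.9  -18.1  252.8]] yaw [-3.1411e+00  8.0000e-04  1.9610e-01] F [-0.6 -0.7 -0.2]
shift to (-125, 0, 100) [ 0.2291 -0.0926  0.7637]
shift to (-125, 0, 50) [ 0.2293 -0.0925  1.0137]
```

Call:
play_rows:
  targets:
    - [0.1,-0.05,0.1,-0.007,0]
    - [0.229,-0.093,0.2,-0.007,0]
    - [0.229,-0.093,0.35,-0.007,0]
    - [0.229,-0.093,0.5,-0.007,0]
    - [0.229,-0.093,0.65,-0.007,0]
    - [0.229,-0.093,0.8,-0.007,0]
    - [0.229,-0.093,0.87,-0.007,0]
    - [0.229,-0.093,0.91,-0.007,0]
    - [0.229,-0.093,0.94,-0.007,0]
    - [0.229,-0.093,0.97,-0.007,0]
    - [0.229,-0.093,0.99,-0.007,0]
    - [0.229,-0.093,1,-0.007,0]
    - [0.229,-0.093,1,-0.007,0]
    - [0.229,-0.093,1,-0.007,0]

```text
t: 2.48
tcp_pos: [0.5, -0.1056, 0.0538]
eef_rot: [3.141, -0.001, 0.204]
ft_force: [-0.4, -0.5, -0.3]
grip_width: -0.002
finger_force: 0.0
```

```bash
python3 -c "
from fit import *
st();go(-61,0,50);c=snap('wrist','w2');cv2.imwrite('pics/w2c.png',c['frame'][0:480,80:560])"
```

```text
t 2.48 stand [[-125.7   -1.6   53.8]] yaw [ 3.1413e+00 -7.0000e-04  2.0380e-01] F [-0.4 -0.5 -0.3]
shift to (-61, 0, 50) [ 0.3237 -0.009   0.0191]
```

View pics/w2c.png

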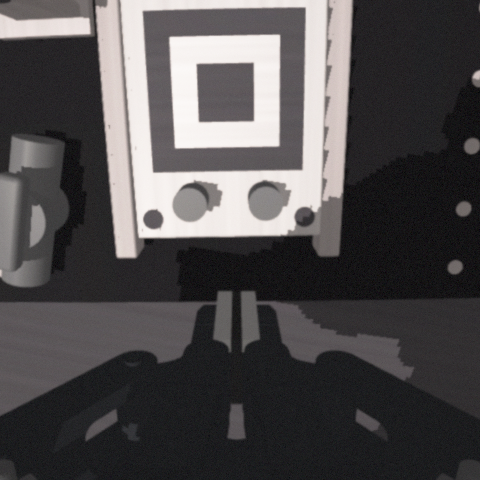

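The fingers stand centred behind the cell: the finger gap is at (317,310) full-frame and the cell end at row 238. I'll lower slightly, then push.

Call:
play_rows:
  targets:
    - [0,0,0.015,0,0]
    - [0,0,0.03,0,0]
    - [0,0,0.04,0,0]
    - [0,0,0.05,0,0]
    - [0,0,0.05,0,0]
    - [0,0,0.05,0,0]

```text
t: 3.03
tcp_pos: [0.4996, -0.1055, 0.0432]
eef_rot: [-3.141, 0.0, 0.204]
ft_force: [-0.7, -0.2, -0.6]
grip_width: -0.001
finger_force: 0.0
```

Call:
play_rows:
  targets:
    - [0.02,-0.005,0,0,0]
    - [0.04,-0.005,0,0,0]
    - [0.06,-0.005,0,0,0]
    - [0.08,-0.005,0,0,0]
    - [0.1,-0.005,0,0,0]
    - [0.115,-0.005,0,0,0]
    - [0.13,-0.005,0,0,0]
    - [0.145,-0.005,0,0,0]
    - [0.16,-0.005,0,0,0]
    - [0.175,-0.005,0,0,0]
    - [0.19,-0.005,0,0,0]
    - [0.205,-0.005,0,0,0]
    - [0.22,-0.005,0,0,0]
    - [0.22,-0.005,0,0,0]

```text
t: 4.2
tcp_pos: [0.5428, -0.0956, 0.0432]
eef_rot: [-3.142, 0.0, 0.204]
ft_force: [-0.4, -0.9, 0.5]
grip_width: 0.004
finger_force: 0.2
```

```bash
python3 -c "
from fit import *
st();go(-61,0,44)"
```

```text
t 4.2 stand [[-81.7  -0.6  43.2]] yaw [-3.1416e+00  3.0000e-04  2.0380e-01] F [-0.4 -0.9  0.5]
shift to (-61, 0, 44) [ 0.1036 -0.0032 -0.0041]
```

Call:
play_rows:
  targets:
    - [0.015,0,0,0,0]
    - [0.03,0,0,0,0]
    - [0.045,0,0,0,0]
    - [0.06,0,0,0,0]

```text
t: 4.53
tcp_pos: [0.5547, -0.0931, 0.0432]
eef_rot: [-3.142, -0.0, 0.204]
ft_force: [-2.0, -0.2, -1.7]
grip_width: -0.005
finger_force: 0.8
```

Call:
play_rows:
  targets:
    - [0.008,0,0,0,0]
    - [0.016,0,0,0,0]
    - [0.024,0,0,0,0]

```text
t: 4.78
tcp_pos: [0.5591, -0.0922, 0.0432]
eef_rot: [-3.142, 0.0, 0.204]
ft_force: [-0.9, -1.1, -0.6]
grip_width: 0.003
finger_force: 0.8
```

```bash
python3 -c "
from fit import *
st()
c=snap('wrist','w3'); cv2.imwrite('pics/w3c.png',c['frame'][0:480,80:560])"
```

```text
t 4.78 stand [[-65.1  -0.6  43.2]] yaw [-3.1415e+00  2.0000e-04  2.0370e-01] F [-0.9 -1.1 -0.6]
```

View pics/w3c.png

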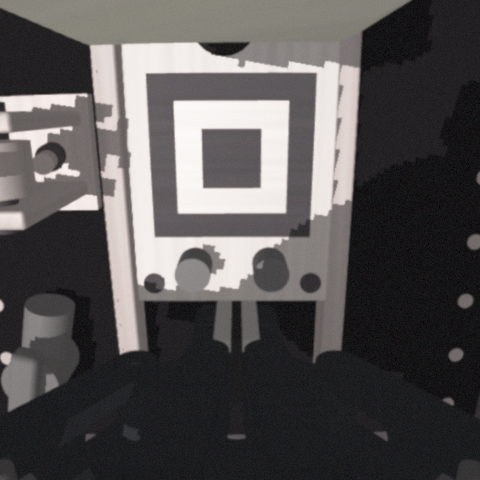

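The cell's end (row 299) is at the fingertips and moving with them. I'll push on in small steps until the stop shows in the force.

Call:
play_rows:
  targets:
    - [0.008,0,0,0,0]
    - [0.016,0,0,0,0]
    - [0.024,0,0,0,0]
    - [0.024,0,0,0,0]

```text
t: 5.17
tcp_pos: [0.5627, -0.0915, 0.0432]
eef_rot: [3.141, 0.002, 0.203]
ft_force: [-10.5, -3.7, 6.3]
grip_width: -0.003
finger_force: 5.5
```

```bash
python3 -c "
from fit import *
st()
c=load('w3'); print(inv(p,onz(c,310,299,.034)))
c=snap('wrist','w4')
g=cv2.cvtColor(c['frame'],cv2.COLOR_BGR2GRAY)[270:320,250:270].mean(1); print(g.round().astype(int))"
```

```text
t 5.17 stand [[-61.5  -0.7  43.2]] yaw [3.1414e+00 2.4000e-03 2.0340e-01] F [-10.5  -3.7   6.3]
[[-52.83848302   1.04270496  34.        ]]
[167 166 164 164 163 163 163 164 164 166 167 169 170 172 175 176 178 176
 169 151 135 131 129 129 129 129 129 128 128 126 117  85  43  22  21  20
  20  20  20  19  19  20  20  21  19  20  20  20  23  29]
```

Call:
play_rows:
  targets:
    - [0.006,0,0,0,0]
    - [0.012,0,0,0,0]
    - [0.012,0,0,0,0]

```text
t: 5.47
tcp_pos: [0.5628, -0.0915, 0.0431]
eef_rot: [3.141, 0.006, 0.203]
ft_force: [-25.8, -7.6, 19.8]
grip_width: -0.003
finger_force: 13.7
```

```bash
python3 -c "
from fit import *
st()
c=snap('wrist','w4')
g=cv2.cvtColor(c['frame'],cv2.COLOR_BGR2GRAY)[270:320,250:270].mean(1); v=270+np.argmin(np.diff(g)); print(v,inv(p,onz(c,260,v+.5,.034)))"
```

```text
t 5.47 stand [[-61.3  -0.7  43.1]] yaw [3.1413 0.0063 0.2028] F [-25.8  -7.6  19.8]
301 [[-49.8778882   17.93365384  34.        ]]
```

Call:
play_rows:
  targets:
    - [-0.03,0,0,0,0]
    - [-0.1,0,0,0,0]
    - [-0.1,0,-0.15,0,0]
    - [-0.1,0,-0.3,0,0]
    - [-0.1,0,-0.5,0,0]
    - [-0.1,0,-0.7,0,0]
    - [-0.1,0,-0.8,0,0]
    - [0,-0.15,-0.8,0,0]
    - [0.1,-0.3,-0.8,0,0]
    - [0.2,-0.45,-0.8,0,0]
    - [0.26,-0.6,-0.8,0,0]
    - [0.26,-0.6,-0.8,0,0]
    - [0.26,-0.6,-0.8,0,0]

```text
t: 6.6
tcp_pos: [0.5931, 0.0389, 0.2032]
eef_rot: [-3.141, -0.0, 0.206]
ft_force: [0.8, -1.1, -1.0]
grip_width: -0.004
finger_force: 0.0
```

```bash
python3 -c "
from fit import *
st();go(-10,120,127);go(-10,25,127)
c=snap('wrist','w5')
c=snap('scene','s5');f=c['frame'][230:400,220:440];cv2.imwrite('pics/s5c.png',cv2.resize(f,None,fx=3.4,fy=3.4,interpolation=cv2.INTER_CUBIC))"
```

```text
t 6.6 stand [[ -4.9 120.6 203.2]] yaw [-3.1415e+00 -5.0000e-04  2.0640e-01] F [ 0.8 -1.1 -1. ]
shift to (-10, 120, 127) [-0.0258  0.0033  0.3811]
shift to (-10, 25, 127) [-0.0255  0.4783  0.381 ]
```

View pics/s5c.png

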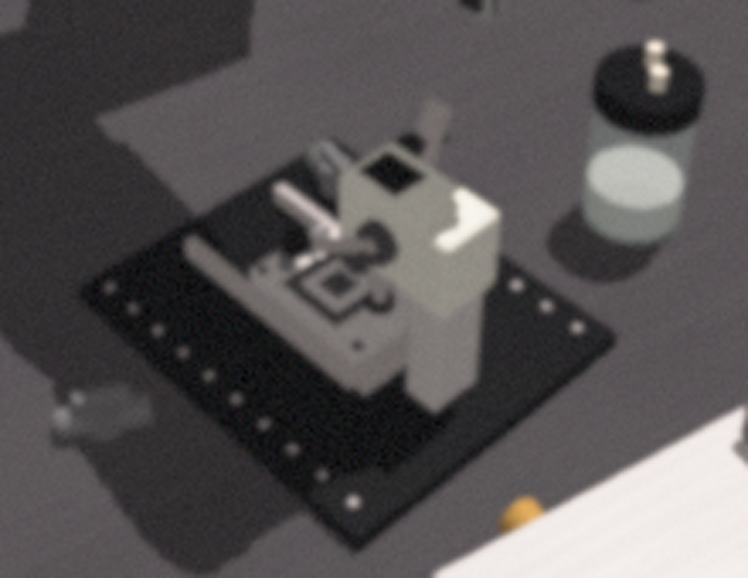

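The picture shows the cell at the stop (its far end at about (360,370) in the crop), the clamp still upright at (430,115) and the lever raised.

Call:
play_rows:
  targets:
    - [-0.026,0,0.1,0,0]
    - [-0.026,0,0.2,0,0]
    - [-0.026,0,0.3,0,0]
    - [-0.026,0,0.38,0,0]
    - [-0.026,0,0.38,0,0]
    - [-0.026,0.03,0.38,0,0]
    - [-0.026,0.06,0.38,0,0]
    - [-0.026,0.09,0.38,0,0]
    - [-0.026,0.12,0.38,0,0]
    - [-0.026,0.14,0.38,0,0]
    - [-0.026,0.16,0.38,0,0]
    - [-0.026,0.18,0.38,0,0]
    - [-0.026,0.2,0.38,0,0]
    - [-0.026,0.2,0.38,0,0]

```text
t: 7.87
tcp_pos: [0.596, -0.0038, 0.1274]
eef_rot: [3.141, -0.0, 0.203]
ft_force: [0.7, 2.0, 1.3]
grip_width: 0.0
finger_force: 0.9
```

```bash
python3 -c "
from fit import *
st();go(-10,25,127)"
```

```text
t 7.87 stand [[-10.9  78.3 127.4]] yaw [ 3.1412e+00 -2.0000e-04  2.0310e-01] F [0.7 2.  1.3]
shift to (-10, 25, 127) [0.0054 0.2666 0.0022]
```

Call:
play_rows:
  targets:
    - [0,0.02,0,0,0]
    - [0,0.04,0,0,0]
    - [0,0.06,0,0,0]
    - [0,0.08,0,0,0]
    - [0,0.1,0,0,0]
    - [0,0.12,0,0,0]
    - [0,0.14,0,0,0]
    - [0,0.16,0,0,0]
    - [0,0.18,0,0,0]
    - [0,0.2,0,0,0]
    - [0,0.22,0,0,0]
    - [0,0.24,0,0,0]
    - [0,0.26,0,0,0]
    - [0,0.26,0,0,0]
    - [0,0.26,0,0,0]

```text
t: 9.12
tcp_pos: [0.6063, -0.0541, 0.1273]
eef_rot: [-3.142, -0.0, 0.203]
ft_force: [1.4, 0.3, -1.0]
grip_width: 0.0
finger_force: 0.0
```

```bash
python3 -c "
from fit import *
st();go(-10,25,220);go(55,-88,220)
c=snap('scene','s6');f=c['frame'][230:400,220:440];cv2.imwrite('pics/s6c.png',cv2.resize(f,None,fx=3.4,fy=3.4,interpolation=cv2.INTER_CUBIC))"
```

```text
t 9.12 stand [[-11.1  26.9 127.3]] yaw [-3.1416 -0.      0.2033] F [ 1.4  0.3 -1. ]
shift to (-10, 25, 220) [ 0.0057  0.0097 -0.4636]
shift to (55, -88, 220) [ 0.3328  0.5735 -0.4636]
```

View pics/s6c.png

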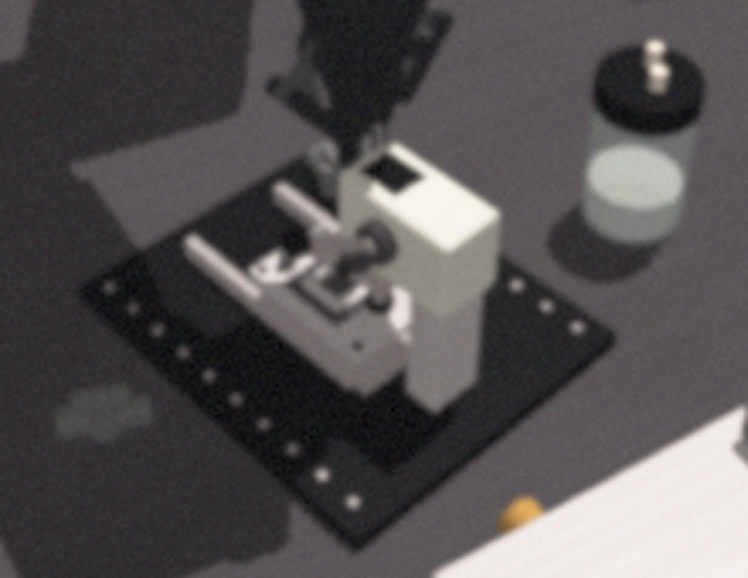

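Clamp arm is now over the cell (no longer upright at the left of the head), lever still raised.

```bash
python3 -c "
from fit import *
for q in (0,.1,.2,1):
    a=.698-q; P=(55,-30-65*np.cos(a),125+65*np.sin(a)); w=T(p,P)[0]; print(q,np.round(P,0),proj(s,w).round(1),proj(load('w1'),w).round(0),'r',np.hypot(*w[:2]).round(3))
f=s['frame'][290:320,290:325].sum(2); m=(f<150).astype(np.uint8); n,l,S_,C_=cv2.connectedComponentsWithStats(m); print(S_,C_+[290,290])
g=load('s6')['frame'][290:320,290:325].sum(2);print(g[::3,::3]);print(f[::3,::3])
"
```

```text
0 [ 55. -80. 167.] [[306.7 299.1]] [[ 458. -246.]] r 0.708
0.1 [ 55. -84. 162.] [[305.1 302.3]] [[ 464. -238.]] r 0.71
0.2 [ 55. -87. 156.] [[303.7 305.5]] [[ 467. -229.]] r 0.711
1 [ 55. -92. 106.] [[302.3 326.9]] [[ 447. -166.]] r 0.713
[[   0    0   35   30 1022]
 [   0    0    1    1    1]
 [  25    0    4    2    5]
 [  14   10    6    4   21]
 [   0   29    1    1    1]] [[306.99412916 304.63209393]
 [290.         290.        ]
 [316.6        290.4       ]
 [306.61904762 301.42857143]
 [290.         319.        ]]
[[101 105 101 122 242 354 522 514 202  86 375 421]
 [104 104 112 100  98 200 309 459 546 318 374 410]
 [ 95 116 103 109 116  97 139 322 507 574 441 410]
 [110 110 101 106  93  73  87 277 369 374 370 353]
 [ 90 113 111 125 171  60  78 213 330 317 325 314]
 [ 89 115 225 507 417 183 390 481 341 334 224 186]
 [208 316 458 646 345 357 621 414 421 321 122 141]
 [545 372 557 662 631 464 296 337 397 218 129 245]
 [452 571 413 386 360 217 210 354 306 164 154 282]
 [272 413 405 337 355 358 247 205 331 338 319 544]]
[[146 470 570 298 585 682 660 518 218 103 374 425]
 [371 574 527 347 567 396 435 661 598 321 375 412]
 [274 475 660 464 443 552 409 355 593 641 458 405]
 [515 493 387 573 606 193 151 392 441 601 522 442]
 [526 305 598 677 322  87  68 309 427 421 435 434]
 [656 544 346 598 643 398 409 539 340 440 371 204]
 [409 616 601 344 513 669 514 355 578 679 629 240]
 [561 430 561 644 411 324 451 657 696 692 687 641]
 [455 587 418 489 660 621 682 693 692 694 696 606]
 [272 414 577 498 437 646 685 660 689 677 504 374]]
```

Call:
play_rows:
  targets:
    - [0,0,-0.15,0,0]
    - [0,0,-0.3,0,0]
    - [0,0,-0.45,0,0]
    - [0,0,-0.55,0,0]
    - [0.06,0.1,-0.55,0,0]
    - [0.12,0.2,-0.55,0,0]
    - [0.2,0.35,-0.55,0,0]
    - [0.28,0.45,-0.55,0,0]
    - [0.33,0.55,-0.55,0,0]
    - [0.33,0.55,-0.55,0,0]
    - [0.33,0.55,-0.55,0,0]

```text
t: 10.08
tcp_pos: [0.6934, -0.1489, 0.2362]
eef_rot: [-3.141, 0.001, 0.203]
ft_force: [0.1, 0.6, -0.0]
grip_width: 0.002
finger_force: 0.0
```

```bash
python3 -c "
from fit import *
st();go(55,-84,205);c=snap('wrist','w7');c=snap('scene','s7');f=c['frame'][180:400,200:460];cv2.imwrite('pics/s7c.png',cv2.resize(f,None,fx=2.7,fy=2.7,interpolation=cv2.INTER_CUBIC))"
```

```text
t 10.08 stand [[ 54.7 -83.7 236.2]] yaw [-3.1411e+00  9.0000e-04  2.0270e-01] F [ 0.1  0.6 -0. ]
shift to (55, -84, 205) [0.0016 0.0016 0.156 ]
```

Call:
play_rows:
  targets:
    - [0,0,0.05,0,0]
    - [0,0,0.1,0,0]
    - [0,0,0.14,0,0]
    - [0,0,0.16,0,0]
    - [0,0,0.17,0,0]
    - [0,0,0.18,0,0]
    - [0,0,0.19,0,0]
    - [0,0.003,0.2,0,0]
    - [0,0.006,0.21,0,0]
    - [0,0.009,0.22,0,0]
    - [0,0.012,0.23,0,0]
    - [0,0.015,0.24,0,0]
    - [0,0.018,0.25,0,0]
    - [0,0.02,0.26,0,0]

```text
t: 11.35
tcp_pos: [0.6941, -0.1526, 0.1854]
eef_rot: [3.141, -0.001, 0.203]
ft_force: [-0.3, -1.9, 3.0]
grip_width: -0.001
finger_force: 1.5
```

```bash
python3 -c "
from fit import *
st();go(55,-91,140);c=snap('scene','s8');f=c['frame'][180:400,200:460];cv2.imwrite('pics/s8c.png',cv2.resize(f,None,fx=2.7,fy=2.7,interpolation=cv2.INTER_CUBIC))"
```

```text
t 11.35 stand [[ 54.6 -87.5 185.4]] yaw [ 3.141e+00 -5.000e-04  2.034e-01] F [-0.3 -1.9  3. ]
shift to (55, -91, 140) [0.002  0.0174 0.227 ]
```

View pics/s8c.png

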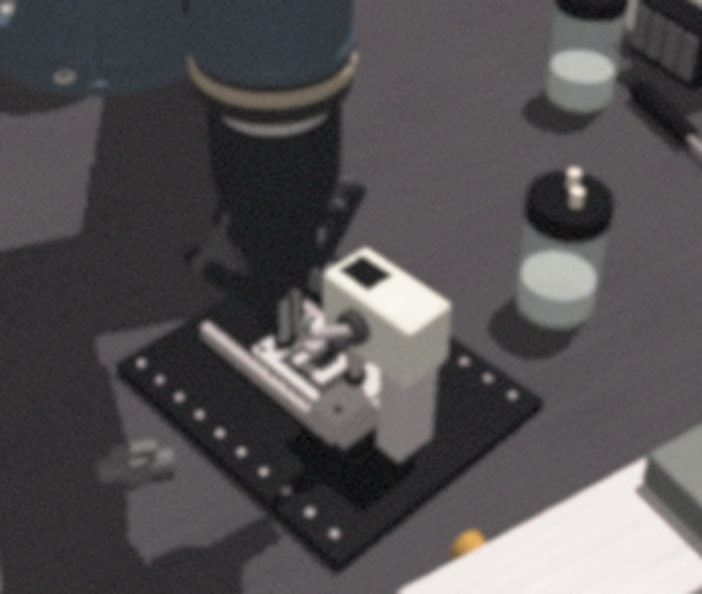

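The fingertips (about (285,330) in the crop) rest on the knob with 3 N. I'll continue slowly.

Call:
play_rows:
  targets:
    - [0,0.003,0.012,0,0]
    - [0,0.006,0.024,0,0]
    - [0,0.009,0.036,0,0]
    - [0,0.012,0.048,0,0]
    - [0,0.015,0.06,0,0]
    - [0,0.018,0.072,0,0]
    - [0,0.021,0.084,0,0]
    - [0,0.024,0.096,0,0]
    - [0,0.027,0.108,0,0]
    - [0,0.03,0.12,0,0]
    - [0,0.03,0.132,0,0]
    - [0,0.03,0.144,0,0]
    - [0,0.03,0.156,0,0]
    - [0,0.03,0.168,0,0]
    - [0,0.03,0.18,0,0]
    - [0,0.028,0.19,0,0]
    - [0,0.026,0.2,0,0]
    - [0,0.024,0.21,0,0]
    - [0,0.022,0.22,0,0]
    - [0,0.022,0.22,0,0]

```text
t: 13.07
tcp_pos: [0.6947, -0.1563, 0.1408]
eef_rot: [-3.141, 0.0, 0.204]
ft_force: [0.6, 0.4, 0.4]
grip_width: -0.001
finger_force: 0.1
```

Call:
play_rows:
  targets:
    - [0,0,0.006,0,0]
    - [0,0,0.012,0,0]
    - [0,0,0.018,0,0]
    - [0,0,0.024,0,0]
    - [0,0,0.024,0,0]

```text
t: 13.48
tcp_pos: [0.6948, -0.1564, 0.1363]
eef_rot: [-3.141, 0.0, 0.204]
ft_force: [0.3, 0.2, 0.6]
grip_width: -0.0
finger_force: 0.4
```

```bash
python3 -c "
from fit import *
st()"
```

```text
t 13.48 stand [[ 54.5 -91.3 136.3]] yaw [-3.1414e+00  1.0000e-04  2.0380e-01] F [0.3 0.2 0.6]
```

Call:
play_rows:
  targets:
    - [0,0,0.005,0,0]
    - [0,0,0.01,0,0]
    - [0,0,0.015,0,0]
    - [0,0,0.015,0,0]

```text
t: 13.82
tcp_pos: [0.6951, -0.1564, 0.1348]
eef_rot: [3.141, -0.001, 0.204]
ft_force: [-4.6, 2.5, 13.4]
grip_width: 0.003
finger_force: 6.8
```

Call:
play_rows:
  targets:
    - [0,0,0.004,0,0]
    - [0,0,0.008,0,0]
    - [0,0,0.008,0,0]

```text
t: 14.07
tcp_pos: [0.6952, -0.1564, 0.1342]
eef_rot: [3.141, -0.002, 0.204]
ft_force: [-8.6, 4.0, 24.5]
grip_width: 0.0
finger_force: 12.1
```

End stop reached. Now I'll retreat straight up.

Call:
play_rows:
  targets:
    - [0,0,-0.01,0,0]
    - [0,0,-0.02,0,0]
    - [0,0,-0.04,0,0]
    - [0,0,-0.08,0,0]
    - [0,0,-0.2,0,0]
    - [0,0,-0.35,0,0]
    - [0,0,-0.5,0,0]
    - [0,0,-0.6,0,0]
    - [-0.2,0.1,-0.65,0,0]
    - [-0.4,0.3,-0.65,0,0]
    - [-0.6,0.5,-0.65,0,0]
    - [-0.8,0.7,-0.65,0,0]
    - [-0.8,0.7,-0.65,0,0]
    - [-0.8,0.7,-0.65,0,0]
    - [-0.8,0.7,-0.65,0,0]

```text
t: 15.32
tcp_pos: [0.5647, -0.3286, 0.2626]
eef_rot: [3.141, -0.0, 0.2]
ft_force: [-0.1, -0.4, 0.3]
grip_width: 0.003
finger_force: 0.0
```

```bash
python3 -c "
from fit import *
st()
c=snap('scene','s9')
for q in(.07,.8,.9,1,):
    a=.698-q; u,v=proj(c,T(p,(55,-30-65*np.cos(a),125+65*np.sin(a)))[0])[0]; print(q,round(u,1),round(v,1))
u0,v0=292,294
for t_ in('s6','s9'):
    print(load(t_)['frame'][v0:345:3,u0:330:3].sum(2))
print('clamp tip down px',proj(c,T(p,(-5,-17,55))[0]),'cell corner',proj(c,T(p,[(50,-32,34),(-50,-32,34)])))
"
```

```text
t 15.32 stand [[-108.2 -233.1  262.6]] yaw [ 3.141e+00 -1.000e-04  1.998e-01] F [-0.1 -0.4  0.3]
0.07 305.6 301.4
0.8 301.0 322.8
0.9 301.5 325.0
1 302.3 326.9
[[120 121 114 103 107 218 337 509 526 343 411 408 343]
 [107  93 107 105  83  85 233 461 483 493 400 263 191]
 [106 121 104 110  58  56 140 333 336 337 343 282 308]
 [100 104 148 302 130  87 190 328 326 320 298 278 301]
 [122 241 566 574 252 458 620 367 344 254 156 139 152]
 [242 542 558 515 400 559 382 444 399 148 130 176 269]
 [493 425 593 586 441 241 346 352 193 140 181 319 339]
 [514 535 363 375 328 186 271 355 260 163 283 608 413]
 [304 372 338 360 368 350 217 229 344 340 489 431 153]
 [137 289 324 321 345 360 357 250 196 279 255 291 274]
 [ 75  99 255 321 328 332 365 367 278 205 317 368 371]
 [ 70  83  84 218 326 327 329 354 380 354 358 367 362]
 [ 65  55  61  75 174 309 329 318 361 375 358 294 365]
 [ 70  88  77  55  58 148 295 325 318 340 354 309 359]
 [ 47  43  48  62  58  37 109 268 323 328 336 355 333]
 [ 74  70  76  65  31  69  55  87 249 319 321 318 335]
 [ 62  48  63  58  72  45  72  64  78 196 309 315 324]]
[[10
[... 350 characters left out ...]
2 625 553 484 492 268 448 348]
 [518 553 433 622 633 346 403 519 486 310 485 670 430]
 [312 458 567 404 567 644 498 481 561 654 654 438 291]
 [136 282 424 556 354 561 504 454 358 536 318 278 162]
 [121 109 249 180 137 310 404 657 545 287 329 363 287]
 [121 117 111  74  95 203 509 432 561 369 376 375 376]
 [122 116 117  97  79 264 492 536 361 371 357 290 367]
 [110 118 113 132 120 154 307 358 328 352 360 325 360]
 [121 120 127 113 105 110 122 277 328 327 339 356 329]
 [121 103 126 116 130 103 110  76 252 319 323 322 319]
 [112 116 123 114 112 108  46  33  92 193 311 310 327]]
clamp tip down px [[311.55579363 309.70124752]] cell corner [[324.52059465 335.36535095]
 [292.19152607 309.08488051]]
```

The dark knob now shows at about (303,327), which matches 1.0 rad, predicted (302,327). The arm is clear of everything, so I'm handing in.

```bash
python3 -c "
from h import *
print(ctrl.finish_job())"
```

```text
the job is handed in; nothing more can be done
None
```

The cell is home against its stop, the clamp is over it and the lift lever is down at its end stop; the job is handed in with the arm clear, though no verdict came back and I didn't measure the pad and foot contact forces.

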